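# Break down the drill jig

### The arm

A 6-joint arm with a two-finger parallel gripper is mounted at the origin on the work surface; the furniture and walls round the work are solid. World frame = base frame: x ahead of the robot, y to its left, z up, the work surface at z = 0. Lengths are in m, angles in rad, forces in N, time in s.
With the tool pointing down it reaches from about 0.35 to 0.975 m from the base axis. Payload 4.9 kg.
Tool frame: the origin (TCP) lies midway between the tips of the shut fingers; the grasp point (between the pads) lies 19 mm behind it; x points along the fingers, z is the direction in which the jaws open and shut, and the axes are right-handed (so a half turn about x gives the same grasp; the last joint's range is limited). The gripper opens to 85 mm and grips with 20 to 120 N. Pads are 22 mm wide; open, the fingers measure 114 mm over their backs; the gripper's body (76 mm by 85 mm) begins 54 mm behind the grasp point. The pads swing forward as they close: fully open they stand 13 mm farther back than shut.
Start: joints at [-1.279, 0.053, 1.613, -0, 1.476, -0.119], TCP at [0.25, -0.573, 0.231] pointing down, gripper open.
Joint ranges: [-3.01, 3.01], [-1.01, 2.22], [0.06, 2.58], [-1.02, 4.17], [0.09, 2.62], [-3.14, 3.14]. Speed limits (rad/s): [2.57, 2.57, 3.14, 3.14, 3.14, 3.14].

### API

Orientations are given as [roll, pitch, yaw] about the fixed x, y, z axes, in that order (R = Rz(yaw) Ry(pitch) Rx(roll)).
In Python, from rig import robot gives the robot as it stands.
- The arm moves only by the shell command python3 -m creep 'ROWS' [FORCE]. ROWS is a JSON object of lists of equal length, an entry for each row: "claw": the opening in per cent of the stroke, from 0 (shut) to 100 (fully open); "xyz": the shift along the tool's x, y, z in cm, a list of three; "spin": the turn about the tool's x in degrees. A call has 1 to 20 rows; each row shifts and turns the commanded pose from where the row before left it, along the tool's axes as they then stand; what a row does not reach is not made up. A row lasts 1/8 s, in which the tool goes at most 62.5 mm and 10.7 degrees, less where a joint would pass 70% of its speed; a pose out of reach is approached as far as the arm can. A call with a gripper value outside its range is refused whole. The fingers move at their own pace and stop on an object; FORCE is the grip in N (left out, the last holds). Time passes only in rows, so rows that do not move let the fingers close. It gives the time, the measured TCP pose, the force and the opening at its end, in the units of the state.
- robot.get_state(): the state, without advancing time (a new reading comes with each control period).
- robot.snapshot(name): name is "scene" or "top" or "wrist"; returns a dict with "color" (480x640x3 uint8, red, green, blue), "vfov" (degrees; the focal length in pixels is half the picture's height over the tangent of half this angle, whatever the lens; pixels are square), "cx", "cy" (the principal point, pixels), "extrinsics" (4x4, takes a point from camera to world coordinates). Camera axes: x right, y up, looking along -z (the intrinsics and any distortion apply to the point x, -y, -z); pixel columns grow to the right and rows downward; lengths in m; the calibration is good to about 2 mm. A picture is of the moment at which its call begins. There is no depth.
- robot.hand_in(): hands the job in, once; it reports no verdict.
The state is a dict: "time_s": time; "joints": joint angles; "qd": joint speeds; "joint_torque": joint torques, N m; "tcp_pos": TCP position; "eef_rot": TCP orientation; "ft_force": force on the tool from outside, world axes, zero at the start; "torque": the same for the moment, N m; "finger_gap": finger opening in m.
Only numpy, scipy, OpenCV 4.12 (cv2) and the standard library are available. Lean on these libraries where they do the work, as an engineer would, in place of code of your own. Each camera call takes 0.05 s, during which the arm holds its last target. There are 200 camera calls.

### The job

The last bar is drilled: take the drill jig's stack apart from the top and set each piece in its own home. First pull the knurled bush out of the drill plate and put it in the round steel dish, because it would fall out of a lifted plate; then lift the drill plate off its two posts and lay it flat on both felt bearers of the plate rest, then lay the copper bar flat in the blue tray, and last lay the wooden backing board flat in the wooden crate. Set everything down gently, do not let anything drop.

Things in the scene. Friction and masses are not known exactly. Their poses are not given: they have to be found in the camera images.
- drill_bush: Drill bush, bright steel, 0.07 kg: knurled round head 28 mm diameter, 16 mm high, on a shank 15 mm diameter, 11 mm long (27 mm tall in all). At the start the shank hangs loosely in the middle hole of the drill plate and the head stands on the plate. Origin: centre of the shank's lower end (head from z 11 to 27 mm); z up along its axis.
- drill_plate: Drill plate, dark steel bar 156 (its x) x 40 (its y) x 12 mm, 0.45 kg; holes along x: 18 mm in the middle, 10.5 mm at x = -66 and 66 mm. At the start it lies across the copper bar, end holes over the 8 mm dowels of the jig's posts (tips 6 mm above its top): it lifts straight up, loosely. Origin: centre of the underside.
- copper_bar: Drilled copper bar, reddish brown, 50 (its x) x 110 (its y) x 10 mm, 0.42 kg, three small holes. At the start it lies on the backing board, under the drill plate and crossing it, both ends showing; it overhangs the board 5 mm on each long side. Origin: centre of the underside.
- backing_board: Wooden backing board, light wood: 40 mm (its x) x 160 mm (its y) x 18 mm, about 0.1 kg. At the start it lies flat on the jig's base under the copper bar, its ends showing 25 mm beyond the bar. Origin: centre of the underside.
- drill_jig: Fixed green base 164 (x) x 140 (y) x 14 mm; posts at x = -66, 66 mm (14 mm thick to z 41.5, 8 mm dowels to z 60); locating pins 8 mm, top z 39, at (30.5, 42), (30.5, -42), (26.5, 60.5). Stacked at its centre, along its axes, undersides at z: board 14, bar 32, plate 42, bush 43 mm. Between stack and posts is room for fingers, down to the base. Origin: centre of the underside.
- parts_dish: Parts dish, fixed: round bright steel dish on a black rubber foot; 112 mm outside at the rim, inside floor 86 mm across at z = 10 mm, rim at z = 30 mm. Home of the bush. Origin: centre of the underside.
- plate_rest: Plate rest, fixed: dark wooden board 200 (x) x 84 (y) x 12 mm; two bearers with grey felt tops across it at x = -45 and 45 mm (each 20 x 76 mm, felt at z = 22 mm); a wooden lip at each end (inner faces x = -89 and 89 mm, top z = 32 mm). Home of the drill plate, laid along the rest's x on both bearers, between the lips. Origin: centre of the underside.
- finished_tray: Finished-parts tray, fixed: blue plastic, open on top, 168 mm (x) x 116 mm (y) x 36 mm, walls 4 mm (5 to 6 mm at the rim bead), inside floor at z = 4 mm. Home of the copper bar. Origin: centre of the underside.
- offcut_crate: Offcut crate, fixed: pale slatted wooden crate, open on top, outside 206 mm (x) x 118 mm (y) x 41 mm, inside 194 x 100 mm, inside floor at z = 6 mm. Home of the backing board, its long side along x. Origin: centre of the underside.

How it is judged:
By the outcome, as a careful person would: the job done as asked, in the order asked, and still so for the second after the job is handed in, with the robot touching nothing.
It also fails if it takes over 118 s, if anything falls off the work surface, if the arm or the gripper's body presses on something with over 40 N, if the wrist force passes 120 N, or if a joint passes its speed limit or range.

## Working session

There is one attempt and no reset: what is moved stays moved. The work goes in short steps, Python scripts to look and compute and a shell command to move; the robot and the scene stay as the last step left them, time stands still between calls to the robot, and variables do not carry over. Pictures are saved under pics/ and viewed, on a budget of 14 in all, crops included, one or two more only if the job needs it, and the job is handed in when it is done.

```bash
ls; mkdir -p pics; python3 - <<'E'
from rig import robot
import cv2,numpy as np
s=robot.get_state();print({k:np.round(v,3).tolist() for k,v in s.items()})
for n in("top","scene"):
    d=robot.snapshot(n);cv2.imwrite(f"pics/{n}0.png",d["color"][:,:,::-1]);print(n,{k:np.round(v,4).tolist() for k,v in d.items() if k!="color"})
E
```

```text
pics
{'time_s': 0.0, 'joints': [-1.279, 0.053, 1.614, 0.0, 1.476, -0.119], 'qd': [-0.001, 0.0, 0.0, -0.002, -0.001, 0.001], 'joint_torque': [-0.0, -39.368, -37.018, 0.0, 0.007, -0.0], 'tcp_pos': [0.249, -0.572, 0.23], 'eef_rot': [3.018, 1.569, 1.858], 'ft_force': [-0.887, 0.433, 0.901], 'torque': [-0.012, 0.052, 0.008], 'finger_gap': 0.085}
top {'vfov': 51.0447, 'cx': 317.7002, 'cy': 238.6843, 'extrinsics': [[-0.02, 0.9921, -0.1237, 0.3795], [-0.9997, -0.0177, 0.019, 0.0014], [0.0167, 0.124, 0.9921, 1.062], [0.0, 0.0, 0.0, 1.0]]}
scene {'vfov': 42.7565, 'cx': 317.0667, 'cy': 243.5558, 'extrinsics': [[-0.8515, 0.2644, -0.4527, -0.0545], [-0.5239, -0.4604, 0.7166, 0.8797], [-0.019, 0.8474, 0.5306, 0.7383], [0.0, 0.0, 0.0, 1.0]]}
```

View pics/top0.png

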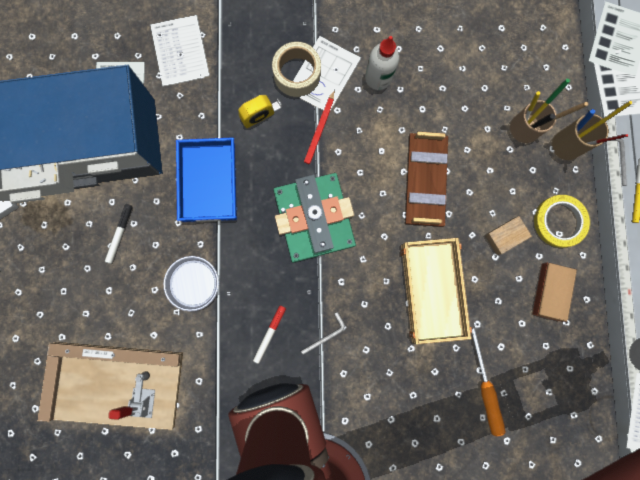

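View pics/scene0.png

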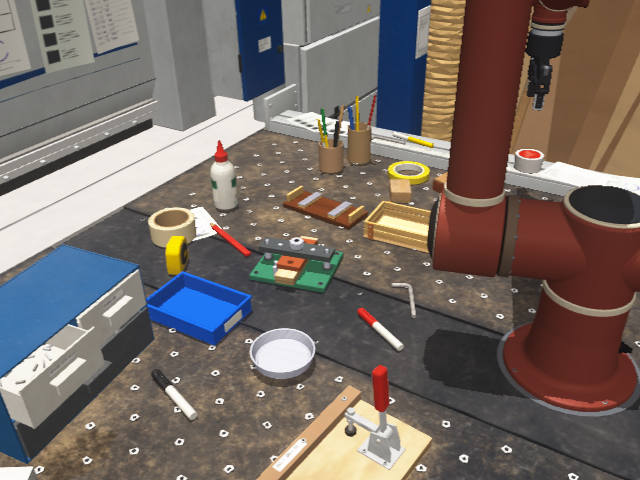

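The overview (top) shows the jig at about (315,212), dish at (191,284), tray at (206,180), plate rest at (428,178) and crate at (437,291). Next is an enlarged crop for exact points.

```bash
python3 - <<'E'
import cv2
i=cv2.imread("pics/top0.png")[120:345,160:480];cv2.imwrite("pics/crop1.png",cv2.resize(i,None,fx=2.5,fy=2.5,interpolation=cv2.INTER_CUBIC))
E
```

```text
(no output)
```

View pics/crop1.png

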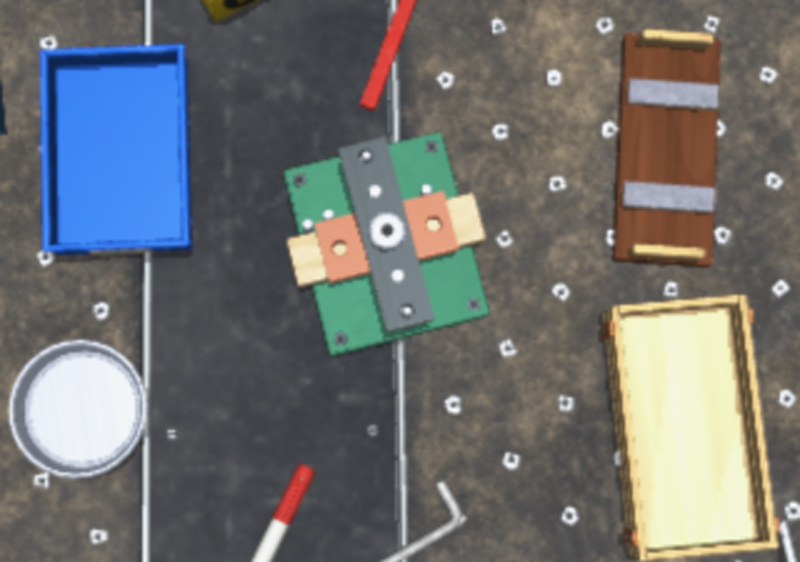

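The crop shows the dowel tips at (366,155) and (407,311), bush centre (388,230), and pins at (308,224), (328,213) and (427,188), so jig +x points up in the picture. The dish rim is centred at (78,408), the felts at (673,93) and (669,197), and the tray and crate corners are clear.

```bash
cat > h.py <<'E'
import numpy as np,cv2
from rig import robot
def ray(d,px,z):
    f=240/np.tan(np.radians(d["vfov"]/2));E=np.array(d["extrinsics"])
    v=E[:3,:3]@np.array([(px[0]-d["cx"])/f,-(px[1]-d["cy"])/f,-1]);o=E[:3,3]
    return (o+v*(z-o[2])/v[2])[:2]
def proj(d,p):
    f=240/np.tan(np.radians(d["vfov"]/2));E=np.array(d["extrinsics"])
    c=E[:3,:3].T@(np.array(p)-E[:3,3]);return np.array([d["cx"]+f*c[0]/-c[2],d["cy"]-f*c[1]/-c[2]])
def tool():
    from scipy.spatial.transform import Rotation as R
    s=robot.get_state();return s,R.from_euler("xyz",s["eef_rot"]).as_matrix()
def go(tx,ty,tz,zdir=None):
    "print shift cm in tool axes and spin deg so that jaw axis is along world heading zdir (deg)"
    s,M=tool();p=np.array(s["tcp_pos"])
    print("t",round(s["time_s"],2),"tcp",np.round(p,4),"F",np.round(s["ft_force"],1),"gap",round(s["finger_gap"],4),"tool x",np.round(M[:,0],3))
    a=np.degrees(np.arctan2(M[1,2],M[0,2]));print("jaw heading",round(a,2),"j",np.round(s["joints"],2))
    print("shift cm",np.round(100*M.T@(np.array([tx,ty,tz])-p),2))
    if zdir is not None:
        dlt=(zdir-a+90)%180-90;print("spin about tool x",round(-dlt,2),"(x down)")
E
cat > m.py <<'E'
from h import *
d=robot.snapshot("top")
P=lambda x,y,z:ray(d,(160+x/2.5,120+y/2.5),z)
A,B=P(366,155,.06),P(407,311,.06);hd=lambda v:round(np.degrees(np.arctan2(v[1],v[0])),2)
print("jig",(A+B)/2,np.linalg.norm(A-B),hd(A-B),"bush",P(388,230,.07))
print("dish",P(78,408,.03))
A,B=P(673,93,.022),P(669,197,.022);print("rest",(A+B)/2,np.linalg.norm(A-B),hd(A-B))
for n,c,z in(("tray",[(41,50),(184,45),(190,247),(43,253)],.036),("crate",[(614,308),(746,297),(775,543),(636,556)],.041)):
    q=np.array([P(*k,z) for k in c]);print(n,q.mean(0),hd(q[0]+q[1]-q[2]-q[3]),np.linalg.norm(q[0]-q[3]),np.linalg.norm(q[0]-q[1]))
d=robot.snapshot("wrist");cv2.imwrite("pics/w0.png",d["color"][:,:,::-1]);print(np.round(d["extrinsics"],3),d["vfov"])
go(.5,-.01,.2)
E
python3 m.py
```

```text
jig [ 0.55691284 -0.01243859] 0.13211960520856716 13.44 bush [ 0.55707933 -0.01366277]
dish [0.42133232 0.24129613]
rest [ 0.63512236 -0.25640382] 0.09068740311100194 -4.87
tray [0.63648221 0.21199522] 1.53 0.17265931169989981 0.11974657669165376
crate [ 0.3978949  -0.25835352] 3.12 0.20035502899999655 0.10953779300935072
[[ 0.4    0.869  0.29   0.324]
 [-0.916  0.38   0.125 -0.54 ]
 [-0.002 -0.315  0.949  0.372]
 [ 0.     0.     0.     1.   ]] 70.00976036158542
t 0.2 tcp [ 0.2495 -0.5726  0.2305] F [-0.9  0.4  0.2] gap 0.0855 tool x [-0.     0.001 -1.   ]
jaw heading -66.46 j [-1.28  0.05  1.61  0.    1.48 -0.12]
shift cm [  3.11  45.43 -41.57]
```

```bash
python3 - <<'E'
s=open('h.py').read()
s=s.replace('''    print("shift cm",np.round(100*M.T@(np.array([tx,ty,tz])-p),2))
''','').replace('''dlt=(zdir-a+90)%180-90;''','''dlt=(zdir-a+90)%180-90;from scipy.spatial.transform import Rotation as R;M=R.from_euler("z",dlt,degrees=True).as_matrix()@M;''')
s+='''    print("shift cm (after spin)",np.round(100*M.T@(np.array([tx,ty,tz])-p),2))
'''
open('h.py','w').write(s)
E
python3 -c "
from h import *
go(.5569,-.0125,.2,103.4)"
```

```text
t 0.2 tcp [ 0.2495 -0.5726  0.2305] F [-0.9  0.4  0.2] gap 0.0855 tool x [-0.     0.001 -1.   ]
jaw heading -66.46 j [-1.28  0.05  1.61  0.    1.48 -0.12]
spin about tool x 10.14 (x down)
shift cm (after spin) [  3.12  42.89 -47.36]
```

```bash
python3 -m creep '{"claw":[70,70,60,60,60,60,60,60,60,60,60,60,60,60],"xyz":[[0,0,0],[0,0,0],[0.25,3.57,-3.95],[0.25,3.57,-3.95],[0.25,3.57,-3.95],[0.25,3.57,-3.95],[0.25,3.57,-3.95],[0.25,3.57,-3.95],[0.25,3.57,-3.95],[0.25,3.57,-3.95],[0.25,3.57,-3.95],[0.25,3.57,-3.95],[0.25,3.57,-3.95],[0.25,3.57,-3.95]],"spin":[5,5.1,0,0,0,0,0,0,0,0,0,0,0,0]}' 40
python3 - <<'E'
from h import *
d=robot.snapshot("wrist");cv2.imwrite("pics/w1.png",d["color"][:,:,::-1]);print(np.round(d["extrinsics"],3))
np.save("/tmp/w1.npy",{k:d[k] for k in d if k!="color"},allow_pickle=True)
go(.5569,-.0125,.09,103.4)
print("pred bush",proj(d,[.5569,-.0125,.07]))
E
```

```text
time_s: 1.95
tcp_pos: [0.5566, -0.0107, 0.2012]
eef_rot: [0.529, 1.571, -0.807]
ft_force: [1.2, -0.6, 0.4]
finger_gap: 0.051
[[ 0.234  0.923  0.307  0.635]
 [-0.972  0.222  0.074  0.009]
 [-0.    -0.316  0.949  0.343]
 [ 0.     0.     0.     1.   ]]
t 2.0 tcp [ 0.5583 -0.0057  0.2007] F [-2.   2.6  0.5] gap 0.051 tool x [ 0.001  0.004 -1.   ]
jaw heading -76.32 j [-0.15 -0.09  1.8   0.    1.43  1.19]
spin about tool x 0.28 (x down)
shift cm (after spin) [11.07 -0.32  0.67]
pred bush [321.67402279 230.88282928]
```

View pics/w1.png

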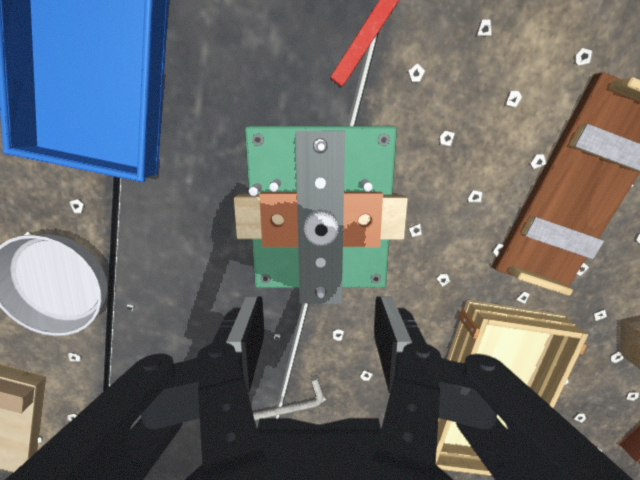

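The wrist view shows the bush centre at (321,229), against a predicted (321.7,230.9). The dowels at (321,146) and (321,293) are vertical in the picture, so the jaws are aligned with the jig. Descending.

```bash
python3 -m creep '{"claw":[55,55,55,55],"xyz":[[4,0,0],[4,0,0],[3,0,0],[0,0,0]],"spin":[0,0,0,0]}' 40
python3 -c "
from h import *
go(.5575,-.013,.057,103.4)"
```

```text
time_s: 2.5
tcp_pos: [0.5535, -0.012, 0.0881]
eef_rot: [-1.959, 1.564, 2.988]
ft_force: [0.1, 0.6, -0.9]
finger_gap: 0.0467
t 2.5 tcp [ 0.5535 -0.012   0.0881] F [ 0.1  0.6 -0.9] gap 0.0467 tool x [-0.007  0.001 -1.   ]
jaw heading -76.56 j [-0.16  0.02  1.89 -0.    1.23  1.18]
spin about tool x 0.04 (x down)
shift cm (after spin) [3.1  0.38 0.19]
```

```bash
python3 -m creep '{"claw":[55,55],"xyz":[[0,0.3,0],[0,0,0]],"spin":[0,0]}'
python3 -c "
from h import *
go(.5575,-.013,.057,103.4)"
```

```text
time_s: 2.75
tcp_pos: [0.5607, -0.012, 0.0936]
eef_rot: [1.18, 1.567, -0.156]
ft_force: [0.4, -0.0, 0.3]
finger_gap: 0.0468
t 2.75 tcp [ 0.5607 -0.012   0.0936] F [ 0.4 -0.   0.3] gap 0.0468 tool x [ 0.004 -0.001 -1.   ]
jaw heading -76.56 j [-0.15  0.02  1.88 -0.    1.23  1.18]
spin about tool x 0.04 (x down)
shift cm (after spin) [ 3.66 -0.35  0.02]
```

```bash
python3 -m creep '{"claw":[55,55,55],"xyz":[[1,-0.3,0],[0.5,0,0],[0,0,0]],"spin":[0,0,0]}'
python3 -m creep '{"claw":[55],"xyz":[[0,0,0]],"spin":[0]}'
python3 -c "
from h import *
go(.5575,-.013,.057,103.4)"
```

```text
time_s: 3.12
tcp_pos: [0.5554, -0.0123, 0.0754]
eef_rot: [-1.983, 1.569, 2.964]
ft_force: [0.9, 0.3, 0.2]
finger_gap: 0.0469
time_s: 3.25
tcp_pos: [0.5561, -0.0124, 0.0763]
eef_rot: [1.29, 1.571, -0.046]
ft_force: [-0.6, -0.7, -0.1]
finger_gap: 0.0467
t 3.25 tcp [ 0.5561 -0.0124  0.0763] F [-0.6 -0.7 -0.1] gap 0.0467 tool x [ 0. -0. -1.]
jaw heading -76.57 j [-0.16  0.04  1.9   0.    1.2   1.18]
spin about tool x 0.03 (x down)
shift cm (after spin) [1.93 0.12 0.09]
```

```bash
python3 -m creep '{"claw":[55,55,55,55,55],"xyz":[[0.8,0.1,0],[0.6,0,0],[0.5,0,0],[0,0,0],[0,0,0]],"spin":[0,0,0,0,0]}'
python3 -m creep '{"claw":[20,20,20,20,20,20],"xyz":[[0,0,0],[0,0,0],[0,0,0],[0,0,0],[0,0,0],[0,0,0]],"spin":[0,0,0,0,0,0]}' 40
python3 -m creep '{"claw":[20,20,20,20,20],"xyz":[[-0.5,0,0],[-1,0,0],[-1,0,0],[-1,0,0],[0,0,0]],"spin":[0,0,0,0,0]}'
python3 - <<'E'
from h import *
d=robot.snapshot("wrist");cv2.imwrite("pics/w2.png",d["color"][:,:,::-1])
go(.4213,.2413,.13,103.4)
E
```

```text
time_s: 3.88
tcp_pos: [0.5572, -0.0122, 0.0574]
eef_rot: [1.081, 1.571, -0.255]
ft_force: [0.4, 0.1, -0.0]
finger_gap: 0.0471
time_s: 4.62
tcp_pos: [0.5576, -0.0123, 0.0579]
eef_rot: [1.184, 1.57, -0.152]
ft_force: [-0.1, -0.5, 5.7]
finger_gap: 0.026
time_s: 5.25
tcp_pos: [0.558, -0.0123, 0.0939]
eef_rot: [1.183, 1.568, -0.153]
ft_force: [0.5, 1.1, -0.1]
finger_gap: 0.0259
t 5.3 tcp [ 0.5575 -0.0122  0.093 ] F [-0.4 -0.2 -0.7] gap 0.0258 tool x [ 0.001 -0.    -1.   ]
jaw heading -76.56 j [-0.16  0.02  1.89 -0.    1.23  1.18]
spin about tool x 0.04 (x down)
shift cm (after spin) [ -3.72  -7.37 -27.82]
```

View pics/w2.png

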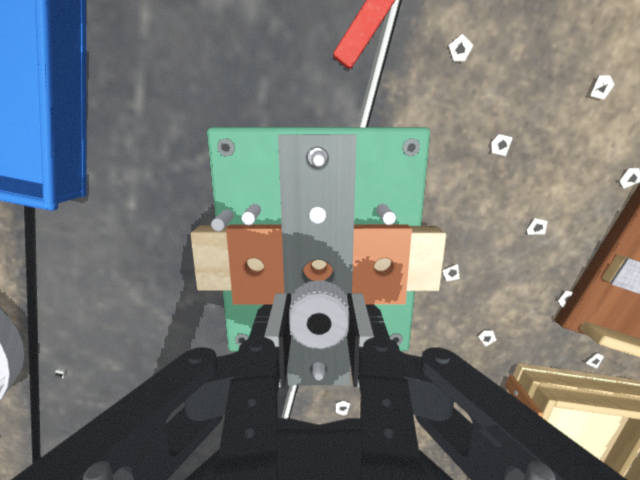

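The bush is held squarely at (319,320), clear of the plate, which stayed put on both dowels. Carrying it to the dish.

```bash
python3 -m creep '{"claw":[20,20,20,20,20,20,20,20,20,20,20,20],"xyz":[[-1.5,-0.4,-1.5],[-1.2,-0.7,-2.7],[-1,-0.9,-3.4],[0,-0.9,-3.4],[0,-0.9,-3.4],[0,-0.9,-3.4],[0,-0.9,-3.4],[0,-0.9,-3.4],[0,-0.6,-2.2],[0,-0.5,-1],[0,0,0],[0,0,0]],"spin":[0,0,0,0,0,0,0,0,0,0,0,0]}'
python3 - <<'E'
from h import *
d=robot.snapshot("wrist");cv2.imwrite("pics/w3.png",d["color"][:,:,::-1])
go(.4213,.2413,.026,103.4);print(proj(d,[.4213,.2413,.03]),proj(d,[.4213,.2413,.01]))
E
```

```text
time_s: 6.8
tcp_pos: [0.4188, 0.2401, 0.1294]
eef_rot: [0.635, 1.57, -0.702]
ft_force: [0.7, 0.4, -1.2]
finger_gap: 0.0257
t 6.85 tcp [0.4189 0.24   0.1294] F [-0.3  0.  -1. ] gap 0.0258 tool x [ 0. -0. -1.]
jaw heading -76.62 j [ 0.37 -0.21  2.04 -0.    1.32  1.7 ]
spin about tool x -0.02 (x down)
shift cm (after spin) [10.34  0.26 -0.07]
[318.81957813 239.35857425] [318.80821701 231.59685977]
```

View pics/w3.png

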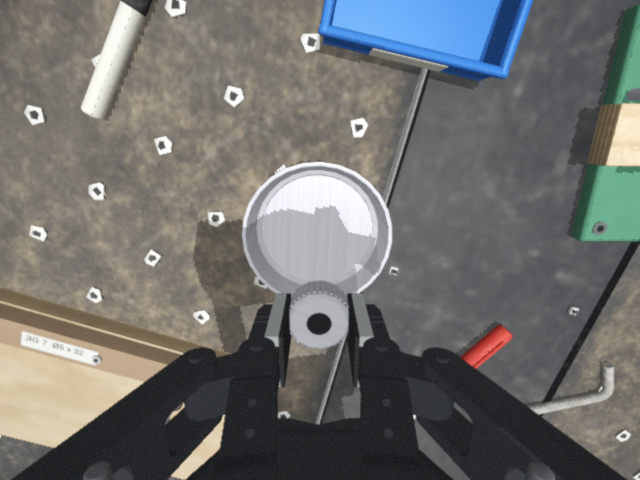

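The dish rim centre is at about (317,236), within 3 px of the prediction. Lowering.

```bash
python3 -m creep '{"claw":[20,20,20,20,20,20,20,20,20],"xyz":[[2,0.2,0],[3,0,0],[2.5,0,0],[1.3,0,0],[0.8,0,0],[0.5,0,0],[0.1,0,0],[0,0,0],[0,0,0]],"spin":[0,0,0,0,0,0,0,0,0]}'
python3 -m creep '{"claw":[20,20],"xyz":[[0.15,0,0],[0,0,0]],"spin":[0,0]}'
python3 -m creep '{"claw":[20,20],"xyz":[[0.1,0,0],[0,0,0]],"spin":[0,0]}'
```

```text
time_s: 7.98
tcp_pos: [0.4209, 0.2412, 0.0279]
eef_rot: [1.682, 1.57, 0.346]
ft_force: [-0.0, -0.1, -0.5]
finger_gap: 0.0259
time_s: 8.22
tcp_pos: [0.4204, 0.241, 0.0257]
eef_rot: [-1.615, 1.571, -2.951]
ft_force: [-0.4, 0.3, -0.6]
finger_gap: 0.0256
time_s: 8.48
tcp_pos: [0.4206, 0.2411, 0.0249]
eef_rot: [1.761, 1.571, 0.425]
ft_force: [-0.8, -0.4, 0.5]
finger_gap: 0.0259
```

```bash
python3 -m creep '{"claw":[20,20],"xyz":[[0.07,0,0],[0,0,0]],"spin":[0,0]}'
python3 -m creep '{"claw":[33,36,40,42,42],"xyz":[[0,0,0],[0,0,0],[0,0,0],[0,0,0],[0,0,0]],"spin":[0,0,0,0,0]}'
```

```text
time_s: 8.72
tcp_pos: [0.4209, 0.2411, 0.0249]
eef_rot: [1.592, 1.571, 0.256]
ft_force: [-1.5, -0.1, 5.5]
finger_gap: 0.0255
time_s: 9.35
tcp_pos: [0.4205, 0.241, 0.0241]
eef_rot: [-2.304, 1.571, 2.643]
ft_force: [-0.6, -0.1, -0.0]
finger_gap: 0.036
```

```bash
python3 -m creep '{"claw":[42,42,55,65,65,65],"xyz":[[-1,0,0],[-2,0,0],[-3,0,0],[-4,0,0],[-2.5,0,0],[0,0,0]],"spin":[0,0,0,0,0,0]}'
python3 - <<'E'
from h import *
d=robot.snapshot("wrist");cv2.imwrite("pics/w4.png",d["color"][:,:,::-1])
go(.5575,-.0125,.13,103.4)
E
```

```text
time_s: 10.1
tcp_pos: [0.4223, 0.2417, 0.1524]
eef_rot: [1.703, 1.564, 0.366]
ft_force: [0.0, 0.7, -0.1]
finger_gap: 0.0552
t 10.15 tcp [0.4211 0.2412 0.1502] F [-0.7 -0.1 -0.7] gap 0.0555 tool x [ 0.002  0.001 -1.   ]
jaw heading -76.56 j [ 0.37 -0.23  2.01 -0.    1.35  1.7 ]
spin about tool x 0.04 (x down)
shift cm (after spin) [ 2.03  7.38 27.84]
```

View pics/w4.png

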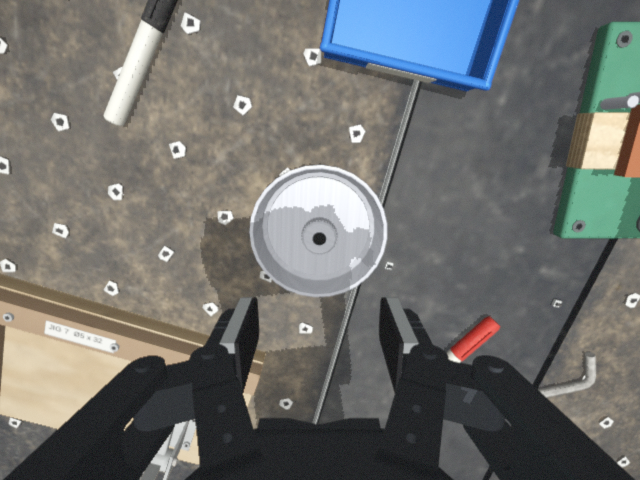

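The bush stands upright in the dish at (318,237). Going back for the plate.

```bash
python3 -m creep '{"claw":[65,65,65,65,65,65,65,65,65,65,65,65,65],"xyz":[[0,0.7,2.6],[0,0.9,3.5],[0,1.1,4.2],[0,1.1,4.2],[0,1.1,4.2],[0,1,3.8],[0,0.8,3],[0.5,0.5,1.7],[1.5,0.18,0.64],[2,0,0],[2,0,0],[0,0,0],[0,0,0]],"spin":[0,0,0,0,0,0,0,0,0,0,0,0,0]}'
python3 -c "
from h import *
go(.5575,-.0125,.045,103.4)"
```

```text
time_s: 11.78
tcp_pos: [0.5571, -0.0122, 0.0892]
eef_rot: [1.413, 1.571, 0.078]
ft_force: [0.5, 0.3, -0.0]
finger_gap: 0.0553
t 11.78 tcp [ 0.5571 -0.0122  0.0892] F [ 0.5  0.3 -0. ] gap 0.0553 tool x [ 0.  0. -1.]
jaw heading -76.53 j [-0.16  0.02  1.89  0.    1.23  1.18]
spin about tool x 0.07 (x down)
shift cm (after spin) [4.42 0.04 0.04]
```

```bash
python3 -m creep '{"claw":[65,65,65,65,65,65,65],"xyz":[[1.5,0,0],[1.4,0,0],[0.8,0,0],[0.5,0,0],[0.2,0,0],[0,0,0],[0,0,0]],"spin":[0,0,0,0,0,0,0]}'
python3 -m creep '{"claw":[40,35,35,35,35,35],"xyz":[[0,0,0],[0,0,0],[0,0,0],[0,0,0],[0,0,0],[0,0,0]],"spin":[0,0,0,0,0,0]}' 80
```

```text
time_s: 12.65
tcp_pos: [0.5574, -0.0127, 0.0456]
eef_rot: [1.185, 1.57, -0.152]
ft_force: [0.4, 0.5, 0.6]
finger_gap: 0.0554
time_s: 13.4
tcp_pos: [0.5575, -0.0125, 0.0461]
eef_rot: [1.598, 1.57, 0.262]
ft_force: [-2.6, 1.0, 5.6]
finger_gap: 0.0376
```

```bash
python3 -m creep '{"claw":[35,35,35,35],"xyz":[[-0.3,0,0],[-0.5,0,0],[-0.5,0,0],[0,0,0]],"spin":[0,0,0,0]}'
python3 -m creep '{"claw":[35,35,35,35,35,35],"xyz":[[-0.6,0,0],[-1,0,0],[-2,0,0],[-2,0,0],[-1.5,0,0],[0,0,0]],"spin":[0,0,0,0,0,0]}'
python3 - <<'E'
from h import *
d=robot.snapshot("wrist");cv2.imwrite("pics/w5.png",d["color"][:,:,::-1])
go(.6351,-.2564,.13,85.1)
E
```

```text
time_s: 13.9
tcp_pos: [0.5572, -0.0127, 0.0585]
eef_rot: [1.116, 1.57, -0.221]
ft_force: [0.4, -0.2, -4.2]
finger_gap: 0.0373
time_s: 14.65
tcp_pos: [0.5585, -0.0128, 0.1317]
eef_rot: [1.176, 1.566, -0.16]
ft_force: [0.3, 0.2, -4.7]
finger_gap: 0.0373
t 14.7 tcp [ 0.5575 -0.0127  0.1302] F [ 0.2 -1.2 -4.9] gap 0.0372 tool x [ 0.002 -0.    -1.   ]
jaw heading -76.57 j [-0.16 -0.02  1.86  0.    1.3   1.18]
spin about tool x 18.33 (x down)
shift cm (after spin) [ 0.05  9.81 23.62]
```

View pics/w5.png

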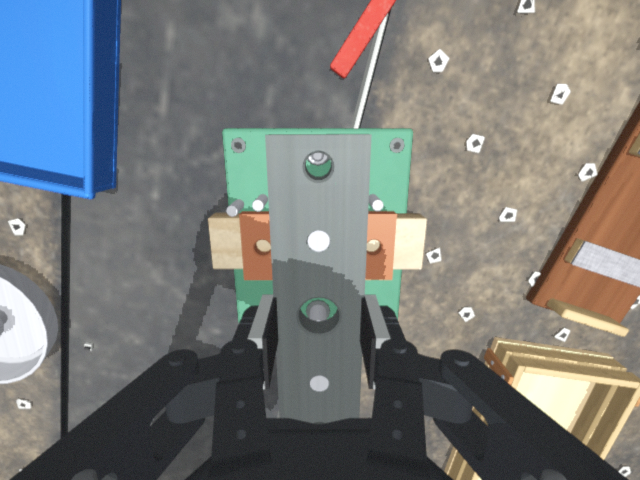

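The plate is off both dowels, square and level in the fingers, and the bar stayed put. Moving to the rest.

```bash
python3 -m creep '{"claw":[35,35,35,35,35,35,35,35,35,35,35,35],"xyz":[[0,0,0],[0,0,0],[0,0,0],[0,0.7,1.6],[0,1.4,3.4],[0,1.7,4],[0,1.7,4],[0,1.7,4],[0,1.4,3.4],[0,0.8,2],[0,0.4,1.2],[0,0,0]],"spin":[4.3,9,5,0,0,0,0,0,0,0,0,0]}'
python3 - <<'E'
from h import *
d=robot.snapshot("wrist");cv2.imwrite("pics/w6.png",d["color"][:,:,::-1])
np.save("/tmp/w6.npy",{k:d[k] for k in d if k!="color"},allow_pickle=True)
go(.6351,-.2564,.04,85.1)
for x in(-.089,-.045,.045,.089):
    a=np.radians(-4.87);print(proj(d,[.6351+x*np.cos(a),-.2564+x*np.sin(a),.022]))
E
```

```text
time_s: 16.2
tcp_pos: [0.6344, -0.2562, 0.1287]
eef_rot: [-2.28, 1.57, 2.347]
ft_force: [-0.6, 0.4, -4.4]
finger_gap: 0.0374
t 16.25 tcp [ 0.6344 -0.2554  0.1288] F [ 0.7 -0.1 -3.9] gap 0.0372 tool x [-0.001  0.001 -1.   ]
jaw heading -94.84 j [-0.49  0.27  1.55  0.    1.33  1.16]
spin about tool x 0.06 (x down)
shift cm (after spin) [8.88 0.08 0.1 ]
[319.58540142 338.80675094]
[319.68591749 291.78854155]
[319.92682571 179.09935686]
[320.0660372  113.98065985]
```

View pics/w6.png

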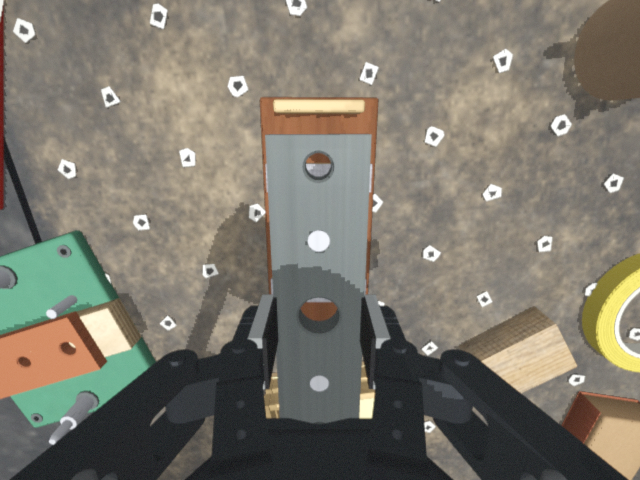

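The rest is lined up: its lip's inner edge is at row 113 (predicted 114) and its sides are parallel to the plate. Lowering.

```bash
python3 -m creep '{"claw":[35,35,35,35,35,35,35,35,35],"xyz":[[1.5,0,0],[2.5,0,0],[2.5,0,0],[1.5,0,0],[1,0,0],[0.6,0,0],[0.3,0,0],[0,0,0],[0,0,0]],"spin":[0,0,0,0,0,0,0,0,0]}'
python3 -m creep '{"claw":[35,35],"xyz":[[0.2,0,0],[0,0,0]],"spin":[0,0]}'
python3 -m creep '{"claw":[35,35],"xyz":[[0.12,0,0],[0,0,0]],"spin":[0,0]}'
```

```text
time_s: 17.38
tcp_pos: [0.6351, -0.2564, 0.0309]
eef_rot: [1.16, 1.57, -0.496]
ft_force: [1.1, 0.7, -4.8]
finger_gap: 0.0372
time_s: 17.62
tcp_pos: [0.6345, -0.256, 0.028]
eef_rot: [-2.003, 1.571, 2.624]
ft_force: [0.7, 0.1, -4.2]
finger_gap: 0.0374
time_s: 17.88
tcp_pos: [0.6345, -0.256, 0.0267]
eef_rot: [-2.033, 1.57, 2.594]
ft_force: [0.4, -0.2, -4.6]
finger_gap: 0.0373
```

```bash
python3 -m creep '{"claw":[35,35],"xyz":[[0.07,0,0],[0,0,0]],"spin":[0,0]}'
python3 -m creep '{"claw":[35,35],"xyz":[[0.05,0,0],[0,0,0]],"spin":[0,0]}'
```

```text
time_s: 18.12
tcp_pos: [0.6347, -0.2561, 0.0262]
eef_rot: [0.985, 1.571, -0.671]
ft_force: [-1.3, 0.0, -4.4]
finger_gap: 0.0371
time_s: 18.38
tcp_pos: [0.6347, -0.2561, 0.0262]
eef_rot: [1.478, 1.571, -0.178]
ft_force: [-1.3, 1.0, -2.0]
finger_gap: 0.0368
```

```bash
python3 -m creep '{"claw":[35,35],"xyz":[[0.05,0,0],[0,0,0]],"spin":[0,0]}'
python3 -m creep '{"claw":[47,52,58,62,62],"xyz":[[0,0,0],[0,0,0],[0,0,0],[0,0,0],[0,0,0]],"spin":[0,0,0,0,0]}'
python3 -m creep '{"claw":[62,62,65,75,75,75],"xyz":[[-1,0,0],[-2,0,0],[-3,0,0],[-3.5,0,0],[-2,0,0],[0,0,0]],"spin":[0,0,0,0,0,0]}'
python3 - <<'E'
from h import *
d=robot.snapshot("wrist");cv2.imwrite("pics/w7.png",d["color"][:,:,::-1])
go(.5573,-.0125,.13,13.4)
E
```

```text
time_s: 18.62
tcp_pos: [0.6347, -0.2561, 0.0262]
eef_rot: [-1.589, 1.571, 3.039]
ft_force: [-4.4, 2.0, 5.1]
finger_gap: 0.0368
time_s: 19.25
tcp_pos: [0.6347, -0.2561, 0.0252]
eef_rot: [0.989, 1.571, -0.666]
ft_force: [-0.3, 0.1, -0.2]
finger_gap: 0.0529
time_s: 20.0
tcp_pos: [0.636, -0.2568, 0.1436]
eef_rot: [1.162, 1.565, -0.494]
ft_force: [0.3, 0.2, -0.7]
finger_gap: 0.0641
t 20.05 tcp [ 0.635  -0.2563  0.1411] F [-0.1  0.1 -0.2] gap 0.0637 tool x [ 0.001 -0.001 -1.   ]
jaw heading -94.86 j [-0.49  0.25  1.54 -0.    1.34  1.16]
spin about tool x 71.74 (x down)
shift cm (after spin) [  1.08 -25.51   1.9 ]
```

View pics/w7.png

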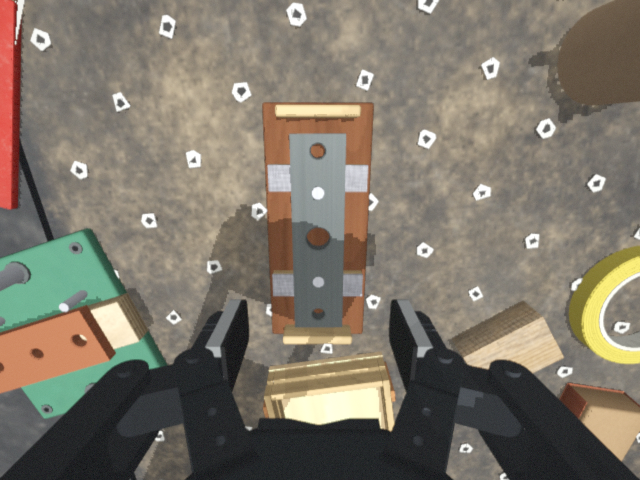

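The plate lies on both felts, between the lips and clear of both. Next is the bar: spin, then go back over the jig.

```bash
python3 -m creep '{"claw":[80,80,80,80,80,80,80,80,80,80,80,80,80,80,80,80,80],"xyz":[[0,0,0],[0,0,0],[0,0,0],[0,0,0],[0,0,0],[0,0,0],[0,0,0],[0,0,0],[0,-2,0.2],[0,-4,0.3],[0,-4.5,0.3],[0,-4.5,0.3],[0,-4.5,0.3],[0,-3.5,0.3],[0.5,-2,0.2],[0.5,-0.5,0],[0,0,0]],"spin":[6,9,10,10,10,10,10,6.7,0,0,0,0,0,0,0,0,0]}'
python3 - <<'E'
from h import *
d=robot.snapshot("wrist");cv2.imwrite("pics/w8.png",d["color"][:,:,::-1])
go(.5573,-.0125,.0325,13.4)
for p in((.066,0,.06),(-.066,0,.06),(0,0.055,.042),(0,-.055,.042)):
    a=np.radians(13.4);c,s=np.cos(a),np.sin(a);print(p,proj(d,[.5573+p[0]*c-p[1]*s,-.0125+p[0]*s+p[1]*c,p[2]]))
E
```

```text
time_s: 22.18
tcp_pos: [0.5564, -0.0127, 0.1292]
eef_rot: [-0.176, 1.569, -3.082]
ft_force: [0.3, 0.2, -0.6]
finger_gap: 0.0682
t 22.23 tcp [ 0.5568 -0.0131  0.1296] F [ 0.8 -0.  -0.3] gap 0.0682 tool x [-0.001 -0.    -1.   ]
jaw heading -166.58 j [-0.16 -0.02  1.86 -0.    1.3   2.75]
spin about tool x 0.02 (x down)
shift cm (after spin) [ 9.71 -0.04 -0.07]
(0.066, 0, 0.06) [216.54211067 256.04538627]
(-0.066, 0, 0.06) [416.92731842 256.44740572]
(0, 0.055, 0.042) [316.84909455 315.43673308]
(0, -0.055, 0.042) [316.92551358 168.26024377]
```

View pics/w8.png

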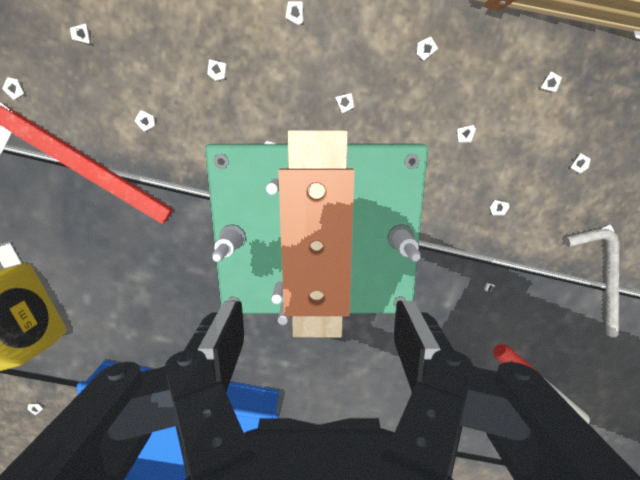

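The bar ends at (317,169) and (316,316) and the dowels match the predictions within a pixel. Descending.

```bash
python3 -m creep '{"claw":[80,80,80,80,80,80,80,80,80],"xyz":[[1.5,0,0],[2.5,0,0],[2.5,0,0],[1.5,0,0],[0.8,0,0],[0.5,0,0],[0.4,0,0],[0,0,0],[0,0,0]],"spin":[0,0,0,0,0,0,0,0,0]}'
python3 -m creep '{"claw":[60,45,45,45,45,45],"xyz":[[0,0,0],[0,0,0],[0,0,0],[0,0,0],[0,0,0],[0,0,0]],"spin":[0,0,0,0,0,0]}' 80
python3 -m creep '{"claw":[45,45,45,45],"xyz":[[-0.2,0,0],[-0.4,0,0],[-0.4,0,0],[0,0,0]],"spin":[0,0,0,0]}'
```

```text
time_s: 23.35
tcp_pos: [0.5573, -0.0125, 0.0338]
eef_rot: [2.753, 1.57, -0.154]
ft_force: [0.6, 0.3, 0.2]
finger_gap: 0.068
time_s: 24.1
tcp_pos: [0.5577, -0.0124, 0.0345]
eef_rot: [2.904, 1.569, -0.003]
ft_force: [-2.3, 0.1, 6.0]
finger_gap: 0.0469
time_s: 24.6
tcp_pos: [0.557, -0.0125, 0.0434]
eef_rot: [2.667, 1.57, -0.24]
ft_force: [-0.1, 0.1, -4.1]
finger_gap: 0.0473
```

```bash
python3 -m creep '{"claw":[45,45,45,45,45,45],"xyz":[[-0.8,0,0],[-1.5,0,0],[-2.5,0,0],[-2.5,0,0],[-1.5,0,0],[0,0,0]],"spin":[0,0,0,0,0,0]}'
python3 -c "
from h import *
go(.6365,.212,.13,91.5)"
```

```text
time_s: 25.35
tcp_pos: [0.5581, -0.0126, 0.1333]
eef_rot: [2.763, 1.567, -0.144]
ft_force: [-0.2, 0.4, -4.3]
finger_gap: 0.0464
t 25.35 tcp [ 0.5581 -0.0126  0.1333] F [-0.2  0.4 -4.3] gap 0.0464 tool x [ 0.004 -0.001 -1.   ]
jaw heading -166.56 j [-0.16 -0.03  1.86  0.    1.3   2.75]
spin about tool x -78.06 (x down)
shift cm (after spin) [  0.42   8.43 -22.25]
```

```bash
python3 -m creep '{"claw":[45,45,45,45,45,45,45,45,45,45,45,45,45,45,45,45,45,45],"xyz":[[0,0,0],[0,0,0],[0,0,0],[0,0,0],[0,0,0],[0,0,0],[0,0,0],[0,0,0],[0,0,0],[0,0.7,-1.8],[0,1.3,-3.5],[0,1.5,-4],[0,1.5,-4],[0,1.4,-3.5],[0,1.1,-3],[0,0.7,-1.8],[0,0.2,-0.6],[0,0,0]],"spin":[-5,-9,-10,-10,-10,-10,-10,-9,-5,0,0,0,0,0,0,0,0,0]}'
python3 - <<'E'
from h import *
d=robot.snapshot("wrist");cv2.imwrite("pics/w9.png",d["color"][:,:,::-1])
go(.6365,.212,.0065,91.5)
a=np.radians(1.5);c,s=np.cos(a),np.sin(a)
for p in((.084,.058,.036),(.084,-.058,.036),(-.084,.058,.036),(-.084,-.058,.036)):
    print(p,proj(d,[.6365+p[0]*c-p[1]*s,.212+p[0]*s+p[1]*c,p[2]]))
E
```

```text
time_s: 27.6
tcp_pos: [0.635, 0.2114, 0.1308]
eef_rot: [-0.949, 1.57, -2.495]
ft_force: [-0.1, -0.2, -2.6]
finger_gap: 0.0466
t 27.65 tcp [0.635  0.2109 0.1309] F [-0.2 -0.5 -4.4] gap 0.0468 tool x [-0.001 -0.001 -1.   ]
jaw heading -88.6 j [ 0.21  0.23  1.59 -0.    1.32  1.76]
spin about tool x -0.1 (x down)
shift cm (after spin) [12.44  0.16 -0.11]
(0.084, 0.058, 0.036) [229.58007094 120.32894041]
(0.084, -0.058, 0.036) [407.78247162 120.28402499]
(-0.084, 0.058, 0.036) [246.76533559 341.37667935]
(-0.084, -0.058, 0.036) [390.66532756 341.3648856 ]
```

View pics/w9.png

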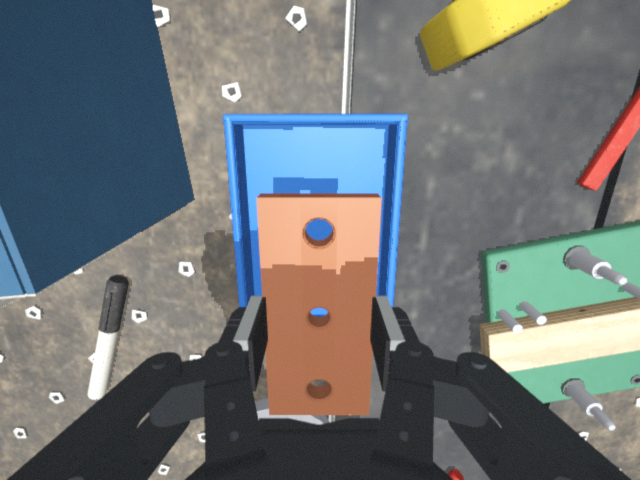

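The tray rim corners are at (225,117) and (407,116), about 2 mm from the prediction, and the bar is parallel to the tray. I'll correct slightly and lower.

```bash
python3 -m creep '{"claw":[45,45,45,45,45,45,45,45,45,45],"xyz":[[1.5,0.2,-0.2],[2.5,0.1,0],[2.5,0,0],[2,0,0],[1.5,0,0],[1,0,0],[0.6,0,0],[0.4,0,0],[0,0,0],[0,0,0]],"spin":[0,0,0,0,0,0,0,0,0,0]}'
python3 -m creep '{"claw":[45,45],"xyz":[[0.2,0,0],[0,0,0]],"spin":[0,0]}'
```

```text
time_s: 28.9
tcp_pos: [0.6387, 0.2138, 0.0119]
eef_rot: [1.776, 1.57, 0.23]
ft_force: [0.4, 0.0, -3.4]
finger_gap: 0.0467
time_s: 29.15
tcp_pos: [0.6382, 0.2136, 0.0092]
eef_rot: [-1.288, 1.571, -2.834]
ft_force: [0.3, 0.5, -3.9]
finger_gap: 0.0467
```

```bash
python3 -m creep '{"claw":[45,45],"xyz":[[0.15,0,0],[0,0,0]],"spin":[0,0]}'
python3 -m creep '{"claw":[45,45],"xyz":[[0.08,0,0],[0,0,0]],"spin":[0,0]}'
python3 -m creep '{"claw":[45,45],"xyz":[[0.05,0,0],[0,0,0]],"spin":[0,0]}'
```

```text
time_s: 29.4
tcp_pos: [0.6381, 0.2136, 0.0075]
eef_rot: [-1.326, 1.57, -2.872]
ft_force: [0.2, -0.3, -4.1]
finger_gap: 0.0467
time_s: 29.65
tcp_pos: [0.6382, 0.2136, 0.0068]
eef_rot: [-1.45, 1.571, -2.996]
ft_force: [-0.0, 0.3, -3.8]
finger_gap: 0.047
time_s: 29.9
tcp_pos: [0.6383, 0.2136, 0.0067]
eef_rot: [-2.041, 1.571, 2.697]
ft_force: [-0.8, 0.2, -1.4]
finger_gap: 0.0469
```

```bash
python3 -m creep '{"claw":[45,45],"xyz":[[0.05,0,0],[0,0,0]],"spin":[0,0]}'
python3 -m creep '{"claw":[57,61,65,69,69],"xyz":[[0,0,0],[0,0,0],[0,0,0],[0,0,0],[0,0,0]],"spin":[0,0,0,0,0]}'
python3 -m creep '{"claw":[69,69,69,69,69,69],"xyz":[[-1,0,0],[-2,0,0],[-3,0,0],[-4,0,0],[-2.5,0,0],[0,0,0]],"spin":[0,0,0,0,0,0]}'
python3 - <<'E'
from h import *
d=robot.snapshot("wrist");cv2.imwrite("pics/w10.png",d["color"][:,:,::-1])
go(.5573,-.0125,.13,13.4)
E
```

```text
time_s: 30.15
tcp_pos: [0.6383, 0.2137, 0.0066]
eef_rot: [-1.587, 1.571, -3.133]
ft_force: [-4.7, -1.1, 2.7]
finger_gap: 0.0471
time_s: 30.78
tcp_pos: [0.6384, 0.2137, 0.006]
eef_rot: [1.742, 1.57, 0.196]
ft_force: [-1.0, -0.0, 1.1]
finger_gap: 0.0592
time_s: 31.52
tcp_pos: [0.6407, 0.2142, 0.1361]
eef_rot: [1.761, 1.563, 0.216]
ft_force: [0.4, -0.2, 0.0]
finger_gap: 0.059
t 31.57 tcp [0.6393 0.2139 0.1333] F [-0.7 -0.7 -1. ] gap 0.059 tool x [ 0.004  0.001 -1.   ]
jaw heading -88.56 j [0.21 0.24 1.58 0.   1.32 1.76]
spin about tool x 78.04 (x down)
shift cm (after spin) [ 0.4  20.12 13.22]
```

View pics/w10.png

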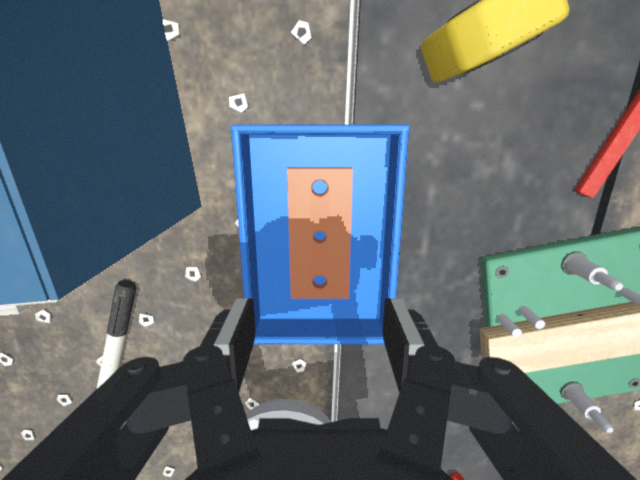

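The bar lies flat and central in the tray. Last comes the board.

```bash
python3 -m creep '{"claw":[69,69,69,69,69,69,69,69,69,69,69,69,69,69,69,69,69,69],"xyz":[[0,0,0],[0,0,0],[0,0,0],[0,0,0],[0,0,0],[0,0,0],[0,0,0],[0,0,0],[0,0,0],[0,2,1.3],[0,3.5,2.3],[0,4,2.6],[0,4,2.6],[0,3.2,2.1],[0,2,1.4],[0,1.1,0.7],[0,0.3,0.2],[0,0,0]],"spin":[5,9,10,10,10,10,10,9,5,0,0,0,0,0,0,0,0,0]}'
python3 -m creep '{"claw":[69,69],"xyz":[[1,0,0],[0,0,0]],"spin":[0,0]}'
python3 - <<'E'
from h import *
d=robot.snapshot("wrist");cv2.imwrite("pics/w11.png",d["color"][:,:,::-1])
go(.5573,-.0125,.0185,13.4)
for p in((0,0.08,.032),(0,-.08,.032)):
    a=np.radians(13.4);c,s=np.cos(a),np.sin(a);print(p,proj(d,[.5573+p[0]*c-p[1]*s,-.0125+p[0]*s+p[1]*c,p[2]]))
E
```

```text
time_s: 33.83
tcp_pos: [0.5565, -0.0123, 0.1307]
eef_rot: [-1.037, 1.57, 2.339]
ft_force: [0.6, -0.3, -0.9]
finger_gap: 0.059
time_s: 34.08
tcp_pos: [0.5558, -0.0118, 0.1193]
eef_rot: [-0.424, 1.568, 2.953]
ft_force: [-0.3, 0.8, 0.4]
finger_gap: 0.0593
t 34.12 tcp [ 0.5561 -0.0119  0.1199] F [-0.1 -0.3 -1.4] gap 0.0592 tool x [-0.002  0.    -1.   ]
jaw heading -166.51 j [-0.16 -0.01  1.87  0.    1.28  2.75]
spin about tool x 0.09 (x down)
shift cm (after spin) [10.14  0.09 -0.12]
(0, 0.08, 0.032) [316.14767004 342.17637497]
(0, -0.08, 0.032) [316.25910885 126.43803576]
```

View pics/w11.png

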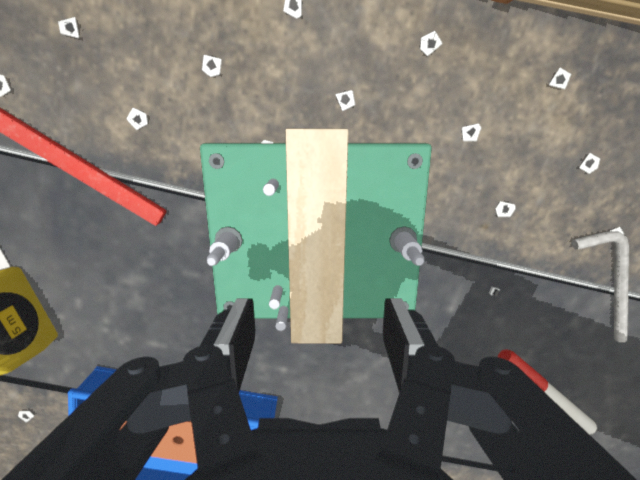

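The board ends at (317,129) and (317,343), within 3 px of the prediction and square to the jaws. Descending.

```bash
python3 -m creep '{"claw":[69,69,69,69,69,69,69,69,69],"xyz":[[1.5,0.1,-0.1],[2.5,0,0],[2.5,0,0],[1.5,0,0],[0.8,0,0],[0.7,0,0],[0.5,0,0],[0,0,0],[0,0,0]],"spin":[0,0,0,0,0,0,0,0,0]}'
python3 -m creep '{"claw":[50,35,35,35,35,35],"xyz":[[0,0,0],[0,0,0],[0,0,0],[0,0,0],[0,0,0],[0,0,0]],"spin":[0,0,0,0,0,0]}' 60
python3 -m creep '{"claw":[35,35,35,35,35,35,35,35],"xyz":[[-0.3,0,0],[-0.8,0,0],[-1.5,0,0],[-2.5,0,0],[-3,0,0],[-2.3,0,0],[-1,0,0],[0,0,0]],"spin":[0,0,0,0,0,0,0,0]}'
python3 -c "
from h import *
go(.3979,-.2584,.13,93.1)"
```

```text
time_s: 35.25
tcp_pos: [0.5582, -0.0133, 0.0214]
eef_rot: [2.74, 1.57, -0.167]
ft_force: [0.3, 0.5, -0.1]
finger_gap: 0.059
time_s: 36.0
tcp_pos: [0.5585, -0.0133, 0.0218]
eef_rot: [2.775, 1.569, -0.132]
ft_force: [-1.0, 0.7, 5.3]
finger_gap: 0.0379
time_s: 37.0
tcp_pos: [0.5582, -0.0134, 0.1358]
eef_rot: [2.755, 1.569, -0.152]
ft_force: [0.5, -1.1, -1.3]
finger_gap: 0.0381
t 37.0 tcp [ 0.5582 -0.0134  0.1358] F [ 0.5 -1.1 -1.3] gap 0.0381 tool x [ 0.002 -0.    -1.   ]
jaw heading -166.56 j [-0.16 -0.03  1.86  0.    1.31  2.75]
spin about tool x -79.66 (x down)
shift cm (after spin) [  0.54 -17.33  23.6 ]
```

```bash
python3 -m creep '{"claw":[35,35,35,35,35,35,35,35,35,35,35,35,35,35,35,35,35,35,35],"xyz":[[0,0,0],[0,0,0],[0,0,0],[0,0,0],[0,0,0],[0,0,0],[0,0,0],[0,0,0],[0,0,0],[0,-1.2,1.6],[0,-2.5,3.4],[0,-3,4.1],[0,-3,4.1],[0,-3,4.1],[0,-2.4,3.3],[0,-1.5,2],[0,-0.5,0.7],[0,-0.2,0.3],[0,0,0]],"spin":[-6,-9,-10,-10,-10,-10,-10,-9,-5.6,0,0,0,0,0,0,0,0,0,0]}'
python3 - <<'E'
from h import *
d=robot.snapshot("wrist");cv2.imwrite("pics/w12.png",d["color"][:,:,::-1])
go(.3979,-.2584,.0138,93.1)
a=np.radians(3.1);c,s=np.cos(a),np.sin(a)
for p in((.103,.059,.041),(.103,-.059,.041),(-.103,.059,.041),(-.103,-.059,.041)):
    print(p,proj(d,[.3979+p[0]*c-p[1]*s,-.2584+p[0]*s+p[1]*c,p[2]]))
E
```

```text
time_s: 39.38
tcp_pos: [0.3976, -0.2577, 0.1347]
eef_rot: [-2.837, 1.57, 1.928]
ft_force: [0.2, 0.5, -0.3]
finger_gap: 0.0384
t 39.42 tcp [ 0.3978 -0.2575  0.1347] F [ 0.1  0.  -1.4] gap 0.0379 tool x [-0.  0. -1.]
jaw heading -86.92 j [-0.73 -0.24  2.05  0.    1.33  0.79]
spin about tool x -0.02 (x down)
shift cm (after spin) [1.209e+01 1.000e-02 1.000e-01]
(0.103, 0.059, 0.041) [227.69739296  90.5325609 ]
(0.103, -0.059, 0.041) [414.51008422  90.53734352]
(-0.103, 0.059, 0.041) [248.67111283 363.32515979]
(-0.103, -0.059, 0.041) [392.3044019  363.45525097]
```

View pics/w12.png

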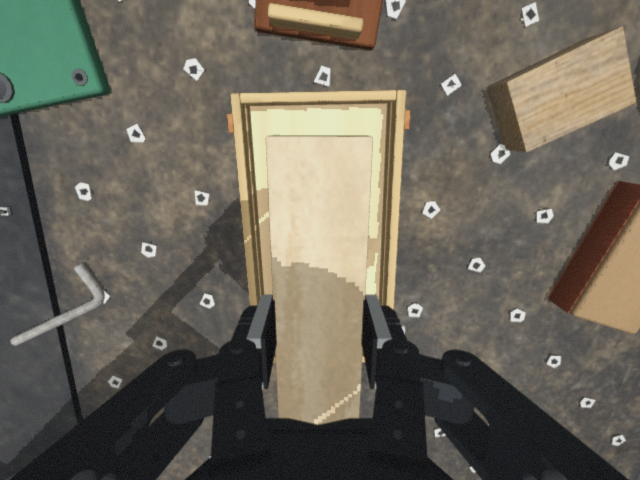

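The crate's rim corners at (232,94) and (405,92) are within 2 mm of the prediction, and the board is centred and parallel. Lowering.

```bash
python3 -m creep '{"claw":[35,35,35,35,35,35,35,35,35,35],"xyz":[[1.5,-0.1,0],[2.5,0,0],[2.5,0,0],[1.8,0,0],[1.3,0,0],[0.9,0,0],[0.6,0,0],[0.4,0,0],[0,0,0],[0,0,0]],"spin":[0,0,0,0,0,0,0,0,0,0]}'
python3 -m creep '{"claw":[35,35,35],"xyz":[[0.25,0,0],[0.1,0,0],[0,0,0]],"spin":[0,0,0]}'
python3 -m creep '{"claw":[35,35],"xyz":[[0.07,0,0],[0,0,0]],"spin":[0,0]}'
```

```text
time_s: 40.67
tcp_pos: [0.3968, -0.2584, 0.0204]
eef_rot: [0.781, 1.57, -0.737]
ft_force: [-0.1, 0.8, -0.9]
finger_gap: 0.0382
time_s: 41.05
tcp_pos: [0.3964, -0.2581, 0.0163]
eef_rot: [-2.258, 1.571, 2.508]
ft_force: [0.4, 0.5, -0.4]
finger_gap: 0.038
time_s: 41.3
tcp_pos: [0.3965, -0.2581, 0.0156]
eef_rot: [-2.343, 1.571, 2.423]
ft_force: [-0.2, 0.4, 0.1]
finger_gap: 0.0384
```

```bash
python3 -m creep '{"claw":[35,35],"xyz":[[0.1,0,0],[0,0,0]],"spin":[0,0]}'
python3 -m creep '{"claw":[35,35],"xyz":[[0.07,0,0],[0,0,0]],"spin":[0,0]}'
```

```text
time_s: 41.55
tcp_pos: [0.3964, -0.2581, 0.0146]
eef_rot: [-2.28, 1.571, 2.486]
ft_force: [0.0, 0.5, -1.0]
finger_gap: 0.0382
time_s: 41.8
tcp_pos: [0.3965, -0.2581, 0.0139]
eef_rot: [-2.287, 1.571, 2.479]
ft_force: [0.2, -0.0, -1.2]
finger_gap: 0.0384
```

```bash
python3 -m creep '{"claw":[35,35],"xyz":[[0.05,0,0],[0,0,0]],"spin":[0,0]}'
python3 -m creep '{"claw":[35,35],"xyz":[[0.04,0,0],[0,0,0]],"spin":[0,0]}'
```

```text
time_s: 42.05
tcp_pos: [0.3965, -0.2582, 0.0137]
eef_rot: [-2.105, 1.571, 2.66]
ft_force: [-1.6, 0.7, 2.3]
finger_gap: 0.0379
time_s: 42.3
tcp_pos: [0.3965, -0.2582, 0.0137]
eef_rot: [-2.203, 1.57, 2.562]
ft_force: [-2.2, 1.9, 6.4]
finger_gap: 0.0384
```

It's in contact with the crate floor. Releasing and retreating.

```bash
python3 -m creep '{"claw":[46,50,55,59,59],"xyz":[[0,0,0],[0,0,0],[0,0,0],[0,0,0],[0,0,0]],"spin":[0,0,0,0,0]}'
python3 -m creep '{"claw":[59,59,59,59,59,59,59,59,59],"xyz":[[-1,0,0],[-2,0,0],[-3,0,0],[-4,0,0],[-4,0,0],[-3,0,0],[-1,0,0],[0,0,0],[0,0,0]],"spin":[0,0,0,0,0,0,0,0,0]}'
python3 - <<'E'
from h import *
w=robot.snapshot("wrist")["color"][:,:,::-1];t=robot.snapshot("top")["color"][:,:,::-1]
w=cv2.resize(w,(400,300));t=cv2.resize(t[100:360,140:490],(400,297))
cv2.imwrite("pics/end.png",np.vstack([cv2.resize(w,(400,300)),t]))
go(.4,-.26,.2)
E
```

```text
time_s: 42.92
tcp_pos: [0.3965, -0.2581, 0.013]
eef_rot: [-2.632, 1.571, 2.134]
ft_force: [0.3, 0.3, 0.2]
finger_gap: 0.0506
time_s: 44.05
tcp_pos: [0.3958, -0.2575, 0.1913]
eef_rot: [-2.363, 1.568, 2.402]
ft_force: [-0.0, -0.1, -0.6]
finger_gap: 0.0509
t 44.15 tcp [ 0.3958 -0.2576  0.1913] F [-0.2 -0.2 -0.6] gap 0.0507 tool x [-0.002  0.002 -1.   ]
jaw heading -86.96 j [-0.73 -0.3   2.   -0.    1.44  0.78]
shift cm (after spin) [-0.87  0.4   0.26]
```

View pics/end.png

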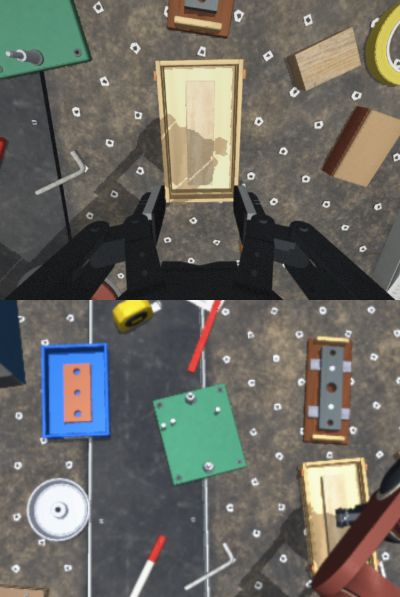

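The board lies flat in the crate, the plate is on both felts, the bar is in the tray, the bush stands in the dish, and the jig is empty. Handing in.

```bash
python3 -c "
from rig import robot
print(robot.hand_in())"
```

```text
the job is handed in; nothing more can be done
None
```

I took the stack apart in the order asked and handed the job in at about 44 s, well under the 118 s limit. The system gave no verdict.

- **Bush:** standing upright near the middle of the steel dish.
- **Drill plate:** flat on both felt bearers, between the lips and clear of both.
- **Copper bar:** flat and central in the blue tray.
- **Backing board:** flat in the wooden crate, along its long side.

I lowered each piece until the wrist force showed contact before opening the fingers. The wrist readings I took stayed under 7 N, and nothing dropped.

The last top and wrist pictures show every piece in its home, the jig empty, and the open gripper clear at a height of 0.19 m. In the top picture the arm hid part of the crate, so the board was checked in the wrist picture.

No check failed. The only disagreements were position differences of about 2 mm between the cameras. The fingers also read about 2 to 4 mm narrower than each piece while gripping, though every grip held.

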